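# Slide the cover plate out over the end of the instrument ledge

## Task

The steel cover plate lies flat on the instrument's teal ledge, where its front edge cannot be got at. Push the red knob of the stop bolt fully back so the way is open, then push the plate along the ledge until about 3 cm of it sticks out straight over the open end, and leave it lying there. Only push with the fingers: lift nothing, and leave the nut, the jar and the screwdriver where they are.

Things in the scene. Friction and masses are not known exactly. Their poses are not given: they have to be found in the camera images.
- ledge: Beige module fixed on the bench, 170 mm (x) by 320 mm (y), yaw within 17 degrees; origin at the centre of its underside. Its flat teal top, the ledge, is at z = +70 mm; open end: +y (y = +160). Far side (+x): an aluminium fence 20 mm high above the ledge, inner face x = +60, y = -160 to +105; then the bolt's steel guide, 28 mm high, x = +60 to +90, y = +128 to +160. No rim elsewhere.
- ledge_end (a point): Middle of the open end's top edge: 160 mm along +y from the ledge's origin, at the height of the ledge top. Axes as the ledge's: +y points outward off the end.
- stop_bolt (a joint): The stop bolt's travel in m: 0 = across the plate's way, 0.065 = pushed fully back (end stop) along the ledge's +x. Slides with about 2 N of friction, stays where it is left.
- bolt_knob (a point): Centre of the top of the red upright knob, a round post of 16 mm diameter standing from 2 to 38 mm above the ledge at the bolt's -x end. Bolt at 0: at ledge x = -15, y = +144 mm; fully back: x = +50 mm. The bolt's steel bar, 12 mm square, runs from the knob towards ledge +x through the guide, 2 to 14 mm above the ledge.
- plate: Loose steel cover plate, 70 mm (x) by 110 mm (y), 4 mm thick, about 0.25 kg, flat on the ledge, its y within 9 degrees of the ledge's y. Origin at the centre of its underside. Along its back (-y) edge runs a folded-up lip, 4 mm thick, top 16 mm above the ledge: push on its back face. Front edge 60 to 110 mm short of the open end at the start. Dry friction, does not coast.
- plate_front (a point): Middle of the plate's front (+y) edge, the one that is to stick out, 2 mm above its underside.
- plate_back (a point): Middle of the plate's back edge (back face of the lip), 110 mm behind the front, 2 mm above its underside.
- nut: Brass fitting nut, 22 mm diameter, 20 mm high, standing on the ledge near the far corner of the -y end. Origin at the centre of its underside. Leave it alone.
- jar: Amber glass jar, 40 mm diameter, 60 mm high, standing on the bench beyond the open end. Origin at the centre of its underside. Leave it alone.
- driver: Small screwdriver with a red handle, lying on the bench along the near side of the ledge. Leave it alone.
Not all that is in view belongs to the job. There is more than one size of the plate; the one meant has the size given above.

How it is judged (in metres and radians):
On the way, in this order (a step that is already met when the one before it is completed fails the run):
1. the stop bolt is pushed fully back (value of joint stop_bolt above 0.055 m), for 0.1 s.
2. the plate sticks out at least 20 mm over the open end (y of plate_front in the frame of ledge_end above 0.02 m), for 0.2 s.
At the end, for the whole second after the job is handed in: The plate lies flat and still on the ledge, its front edge 20 to 40 mm beyond the open end, within 8 degrees of straight and its middle between 60 mm to the near side and 30 mm to the far side of the ledge's centre line; the stop bolt is still back (at least 55 of its 65 mm) (y of plate_front in the frame of ledge_end between 0.02 and 0.04 m and angle between the y axis of plate and the y axis of ledge, either way round below 0.14 rad and x of plate in the frame of ledge between -0.06 and 0.03 m and angle between plate's own z axis and vertical below 0.05 rad and linear speed of plate below 0.01 m/s and value of joint stop_bolt above 0.055 m); the robot touches nothing.
It fails at once if the plate is lifted (10 mm off the ledge), tipped or dropped (z of plate in the frame of ledge_end above 0.01 m or z of plate in the frame of ledge_end below -0.01 m or angle between plate's own z axis and vertical above 0.2 rad).
It fails at once if the nut is moved by more than 20 mm (distance of nut from where it was at the start of the episode above 0.02 m).
It fails at once if the jar is moved by more than 20 mm (distance of jar from where it was at the start of the episode above 0.02 m).
It fails at once if the screwdriver is moved by more than 20 mm (distance of driver from where it was at the start of the episode above 0.02 m).
It also fails if it takes over 48 s, if anything falls off the work surface, if the arm or the gripper's body presses on something with over 40 N, if the wrist force passes 120 N, or if a joint passes its speed limit or range.

## Robot

A 6-joint arm with a two-finger parallel gripper is mounted at the origin on the work surface. World frame = base frame: x ahead of the robot, y to its left, z up, the work surface at z = 0. Lengths are in m, angles in degrees, forces in N, time in s.
With the tool pointing down it reaches from about 0.375 to 0.75 m from the base axis. Payload 9 kg.
Tool frame: the origin (TCP) lies where the fingers leave the gripper's body, on its centre line; the fingertips stand 73 mm ahead of it and the grasp point (between the pads) lies 54 mm ahead of it (robot.tip_reach is the distance from the TCP to the fingertips, in m); z points along the fingers, y is the line along which they close (so a half turn about z gives the same grasp; the last joint's range is limited). The gripper opens to 85 mm and grips with 20 to 120 N. Pads are 22 mm wide; open, the fingers measure 114 mm over their backs; the gripper's body (76 mm by 85 mm) begins 54 mm behind the grasp point. The pads swing forward as they close: fully open they stand 13 mm farther back than shut.
Start: joints at [64.246, 5.964, 5.575, 89.605, 0, 77.527], TCP at [0.138, 0.584, 0.304] pointing down, gripper open.
Joint ranges: [-171.21, 171.21], [-48.23, 106.86], [-62.78, 66.21], [-105.2, 120.99], [-86.42, 89.51], [-180, 180]. Speed limits (degrees/s): [127.2, 127.2, 147.25, 180, 180, 180].

## Interface

Orientations are given as [roll, pitch, yaw] about the fixed x, y, z axes, in that order (R = Rz(yaw) Ry(pitch) Rx(roll)).
In Python, from plant import robot gives the robot as it stands. Calls block until the motion is done:
- robot.move_pose(position, orientation): joint-space move of the TCP to a pose.
- robot.line_to(position, vel=0.15, rotation=None, guard=None): straight line of the TCP; rotation=None keeps the orientation; vel is the mean speed in m/s. With guard (N) it stops when the force on the tool has changed by that much, and returns True; else False.
- robot.goto_joints(angles): joint-space move.
- robot.set_gripper(opening): finger opening in m; the grip force is fixed at half the most; returns when the fingers have stopped.
- robot.pause(seconds).
- robot.ik(position, orientation): joint angles nearest the present ones, or None.
- robot.observe(): the state.
- robot.grab_frame(name): name is "scene" or "top" or "wrist"; returns the picture (480x640x3 uint8, blue, green, red); there is no depth.
- robot.get_calibration(name): a dict with "vertical_fov" (degrees; the focal length in pixels is half the picture's height over the tangent of half this angle, whatever the lens; pixels are square), "cx", "cy" (the principal point, pixels), "rvec" (rotation vector, rad) and "tvec" (3), from world to camera coordinates, as OpenCV has them. Camera axes: x right, y down, z forward; pixel columns grow to the right and rows downward; lengths in m; the calibration is good to about 2 mm. A picture is of the moment at which its call begins: read the wrist's pose just before it. get_calibration takes no time and is no camera call; for the wrist camera it gives the pose at the moment of the call.
A pose or a line that the arm cannot do raises robot.IKError and nothing moves.
- robot.job_done(): hands the job in; it is judged then, once.
The state is a dict: "time": time; "q": joint angles; "qvel": joint speeds; "joint_torque": joint torques, N m; "tool_pos": TCP position; "tcp_rot": TCP orientation; "ft_force": force on the tool from outside, world axes, zero at the start; "torque": the same for the moment, N m; "gripper_width": finger opening in m; "gripper_force": force on a finger pad.
Only numpy, scipy, OpenCV 4.12 (cv2) and the standard library are available. Lean on these libraries where they do the work, as an engineer would, in place of code of your own. Each camera call takes 0.05 s, during which the arm holds its last target. There are 200 camera calls.

## Working session

There is one attempt and no reset: what is moved stays moved. The work goes in short steps, each a Python script; the robot and the scene stay as the last script left them, time stands still between calls to the robot, and variables do not carry over. Pictures are saved under pics/ and viewed, at most 10 in all, crops included, and the job is handed in when it is done.

```bash
mkdir -p pics; python3 - <<'E'
from plant import robot
import cv2,numpy as np
for n in("scene","top"):
    im=robot.grab_frame(n);cv2.imwrite(f"pics/{n}0.png",im);c=robot.get_calibration(n)
    R=cv2.Rodrigues(np.array(c["rvec"]))[0];print(n,c["vertical_fov"],c["cx"],c["cy"],-R.T@np.array(c["tvec"]), {k:v for k,v in c.items() if k not in("rvec","tvec")})
E
```

```text
scene 56.308291559956395 323.4176758419658 244.30192782857452 [ 0.92289036 -0.32217231  0.60903679] {'vertical_fov': 56.308291559956395, 'cx': 323.4176758419658, 'cy': 244.30192782857452}
top 53.58913394986583 324.9839060487683 240.87889850554157 [0.50978449 0.09291167 0.86612716] {'vertical_fov': 53.58913394986583, 'cx': 324.9839060487683, 'cy': 240.87889850554157}
```

View pics/scene0.png

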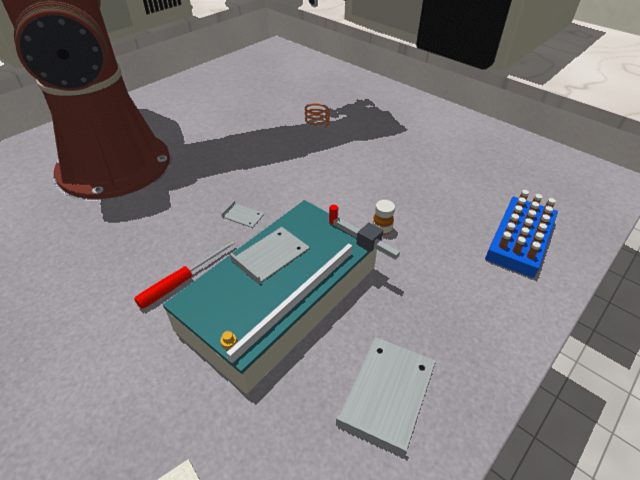

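View pics/top0.png

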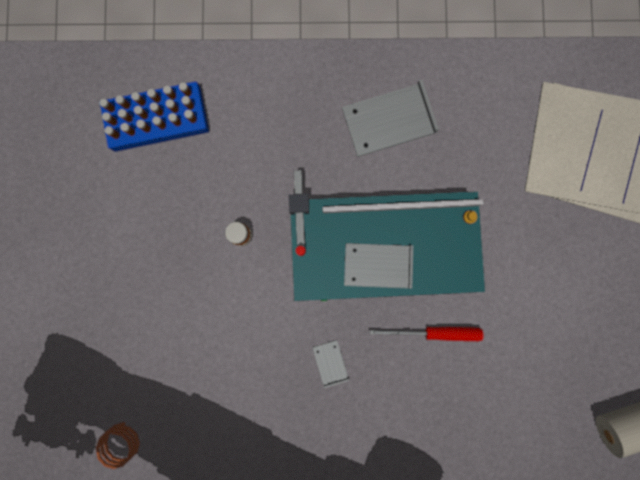

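The scene view shows three candidates for the plate: one on the teal ledge (270,255), a big one on the bench (388,395) and a small one (243,213). I choose the one on the ledge, which is (378,266) in the top view. Its lip is on the right, away from the open end (left) with the red knob at (301,250). Next I measure.

```bash
cat > h.py <<'E'
from plant import robot
import cv2,numpy as np
def cast(px,z,name="top",c=None):
    c=c or robot.get_calibration(name);f=240/np.tan(np.radians(c["vertical_fov"]/2))
    R=cv2.Rodrigues(np.array(c["rvec"],float))[0];o=-R.T@np.array(c["tvec"],float)
    px=np.atleast_2d(px).astype(float);d=np.c_[(px[:,0]-c["cx"])/f,(px[:,1]-c["cy"])/f,np.ones(len(px))]@R
    return o+d*((z-o[2])/d[:,2])[:,None]
def big(m):
    return max(cv2.findContours(m.astype(np.uint8),cv2.RETR_EXTERNAL,cv2.CHAIN_APPROX_NONE)[0],key=cv2.contourArea)
def rect(cnt,z,name="top"):
    w=cast(cnt.reshape(-1,2),z,name)[:,:2]
    return cv2.minAreaRect((w*1000).astype(np.float32))
E
python3 - <<'E'
from h import *
im=robot.grab_frame("top");hsv=cv2.cvtColor(im,cv2.COLOR_BGR2HSV);H,S,V=[hsv[...,i].astype(int) for i in range(3)]
print("teal,plate hsv",hsv[225,380],hsv[266,378],hsv[265,410],hsv[250,301])
teal=((H>80)&(H<100)&(S>100)).astype(np.uint8)
tc=big(teal);r=rect(tc,.07);print("ledge",r,cv2.boxPoints(r))
hull=cv2.convexHull(tc);inside=cv2.drawContours(np.zeros_like(teal),[hull],-1,1,-1)
pm=inside*(S<80);pm=pm.astype(np.uint8);pm[:225]=0;pm[:,:325]=0
pc=big(pm);r=rect(pc,.074);print("plate",r,cv2.boxPoints(r))
red=((H<8)|(H>172))&(S>150)&(V>80);red[300:]=0
k=big(red);m=cv2.moments(k);print("knob",m["m10"]/m["m00"],m["m01"]/m["m00"],cast([m["m10"]/m["m00"],m["m01"]/m["m00"]],.108))
br=(H>12)&(H<30)&(S>120)&(V>80);br[:,:440]=0
k=big(br);m=cv2.moments(k);print("nut",cast([m["m10"]/m["m00"],m["m01"]/m["m00"]],.09))
print("jar",cast([236,232],.06))
print("driver",cast([[370,331],[427,333],[482,334]],.01))
cv2.imwrite("pics/crop.png",cv2.resize(im[170:350,270:500],None,fx=3.3,fy=3.3,interpolation=cv2.INTER_CUBIC)[:600])
E
```

```text
teal,plate hsv [ 91 119  90] [ 70   6 138] [ 60   5 105] [  1 221 173]
ledge ((557.233642578125, -13.4810791015625), (167.9930419921875, 315.3437805175781), 2.4303629398345947) [[ 466.6266   140.48709]
 [ 479.99878 -174.57303]
 [ 647.8407  -167.44925]
 [ 634.4685   147.61087]]
plate ((523.9204711914062, 1.3191566467285156), (115.86493682861328, 73.56494140625), 87.22854614257812) [[484.37988  -54.76704 ]
 [557.85876  -58.324062]
 [563.46106   57.405354]
 [489.98218   60.962376]]
knob 300.2528735632184 250.2126436781609 [[0.54830351 0.12966794 0.108     ]]
nut [[ 0.60240327 -0.14862648  0.09      ]]
jar [[0.58267711 0.24116086 0.06      ]]
driver [[ 0.40806937  0.01079917  0.01      ]
 [ 0.40364176 -0.09080044  0.01      ]
 [ 0.40100787 -0.18890349  0.01      ]]
```

View pics/crop.png

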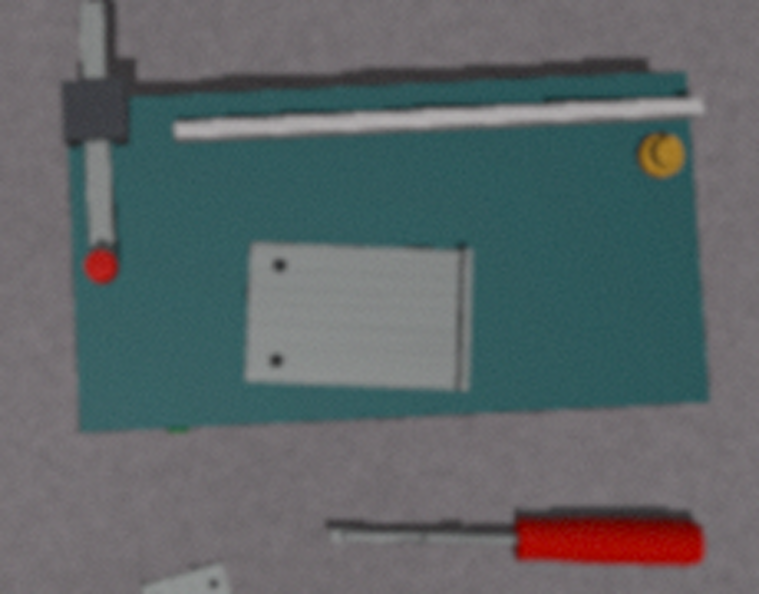

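The crop confirms the choice: the plate has two front holes, its lip at the right (462,315), and is about 110×70 mm. The knob sits 12 mm off where the ledge frame predicts, so I cross-check with the scene camera.

```bash
python3 - <<'E'
from h import *
im=robot.grab_frame("scene");hsv=cv2.cvtColor(im,cv2.COLOR_BGR2HSV);H,S,V=[hsv[...,i].astype(int) for i in range(3)]
teal=((H>80)&(H<100)&(S>100)).astype(np.uint8)
tc=cv2.convexHull(big(teal));print(tc.reshape(-1,2)[::3].tolist())
r=rect(tc,.07,"scene");print("ledge scene",r,cv2.boxPoints(r))
red=((H<8)|(H>172))&(S>150)&(V>60);red[:,:300]=0
k=big(red).reshape(-1,2);print("knob top px",k.min(0),k.max(0));x=(k[:,0].min()+k[:,0].max())/2
print(cast([x,k[:,1].min()+1.5],.108,"scene"),cast([x,k[:,1].max()-1],.072,"scene"))
ins=cv2.drawContours(np.zeros_like(teal),[tc],-1,1,-1)
g=((S<60)&(ins>0)).astype(np.uint8);g[:,:225]=0;g[:,315:]=0;g[285:]=0
pc=big(g);r=rect(pc,.074,"scene");print("plate scene",r,cv2.boxPoints(r))
print("fence top view base",cast([[323,211.8],[320,213]],.07), "guide corner", cast([[289.5,213],[309.5,213]],.098))
E
```

```text
[[306, 201], [354, 237], [359, 261], [242, 372], [232, 365], [171, 313], [189, 284], [304, 200]]
ledge scene ((558.3779296875, -12.572280883789062), (173.04794311523438, 320.1441650390625), 2.1084001064300537) [[ 466.02344  144.20819]
 [ 477.80164 -175.71924]
 [ 650.7324  -169.35275]
 [ 638.9542   150.57468]]
knob top px [329 205] [337 224]
[[0.5478451  0.13222415 0.108     ]] [[0.55031275 0.13090951 0.072     ]]
plate scene ((519.40625, 4.717613220214844), (112.09362030029297, 82.41725158691406), 87.07344055175781) [[475.38986  -49.152157]
 [557.69965  -53.360043]
 [563.4226    58.587383]
 [481.11285   62.79527 ]]
fence top view base [[0.61477024 0.09283896 0.07      ]
 [0.61277389 0.09791417 0.07      ]] guide corner [[0.60955212 0.14734659 0.098     ]
 [0.60928959 0.11481882 0.098     ]]
```

The scene view agrees on the ledge frame: origin about (0.558,-0.013), yaw about 2.3°. The fence end matches too, so the bolt simply starts about 12 mm along its travel. Next I push the knob with the shut fingers until the end stop.

```bash
cat >> h.py <<'E'
C=np.array([.5578,-.0130]);A=np.radians(2.3);EX=np.array([np.cos(A),np.sin(A)]);EY=np.array([-np.sin(A),np.cos(A)])
def W(x,y,h): # ledge mm, tip height h above ledge (mm), 73 mm reach
    return list(C+EX*x/1000+EY*y/1000)+[.070+h/1000+.073]
def L(p): d=np.array(p[:2])-C;return d@EX*1000,d@EY*1000
E
python3 - <<'E'
from h import *
print(robot.observe()["tcp_rot"],robot.tip_reach)
best=None
for yaw in(92.3,-87.7):
    q=robot.ik(W(-58,144,60),[180,0,yaw]);print(yaw,q)
    if q is not None and (best is None or abs(q[5])<abs(best[1][5])):best=(yaw,q)
yaw=best[0];print(yaw)
robot.set_gripper(0.0)
robot.move_pose(W(-58,144,60),[180,0,yaw])
print("down hit",robot.line_to(W(-58,144,20),vel=.1,guard=8))
f0=np.array(robot.observe()["ft_force"])
hit=robot.line_to(W(45,144,20),vel=.06,guard=15)
s=robot.observe();print("push hit",hit,L(s["tool_pos"]),s["tool_pos"],np.array(s["ft_force"])-f0,s["time"],robot.tip_reach,s["gripper_width"])
im=robot.grab_frame("scene");cv2.imwrite("pics/s1.png",im[150:400,150:450].repeat(2,0).repeat(2,1))
E
```

```text
[-1.79958767e+02 -1.01547618e-02  1.66716064e+02] 0.0726
92.3 [ -0.12106293  -9.50728183 -20.08953926  79.41774258   0.
  87.57893707]
-87.7 [ -0.12106293  -9.50728183 -20.08953926  79.41774258   0.
 -92.42106293]
92.3
down hit False
push hit True (np.float64(28.545312226877396), np.float64(143.9225596857014)) [0.58054645 0.13195219 0.16193571] [-5.50072715 -0.51773423  2.85627427] 4.9417 0.0726 0.0001223022652107699
```

View pics/s1.png

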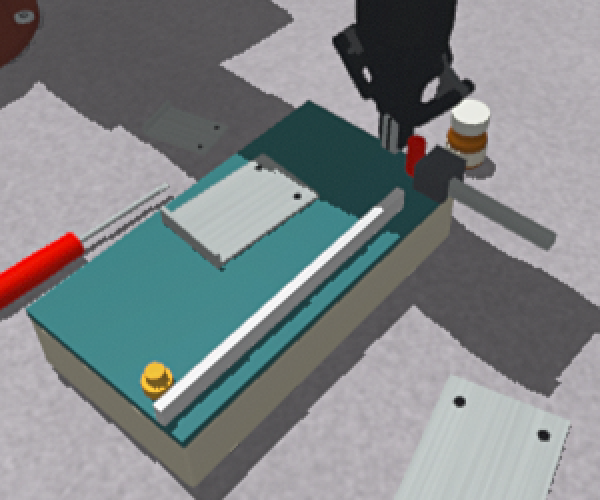

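Contact stopped at knob face x≈42, which matches the bolt fully back. The picture shows the knob (415,155) next to the guide. Now I back off, open part way, and go behind the lip.

```bash
python3 - <<'E'
from h import *
R=[180,0,92.3]
robot.line_to(W(18,144,20),vel=.1)
robot.line_to(W(10,144,70),vel=.15)
robot.set_gripper(.035)
robot.move_pose(W(-39,-78,60),R)
hit=robot.line_to(W(-39,-78,-12),vel=.05,guard=6)
s=robot.observe();zt=s["tool_pos"][2];print("down",hit,zt,s["ft_force"],s["gripper_width"],s["time"])
im=robot.grab_frame("top");cv2.imwrite("pics/t2.png",cv2.resize(im[160:320,270:500],None,fx=3,fy=3))
E
```

```text
down True 0.14171079287647387 [-3.23263627  1.71700665  9.12986708] 0.035062623483897326 8.2
```

View pics/t2.png

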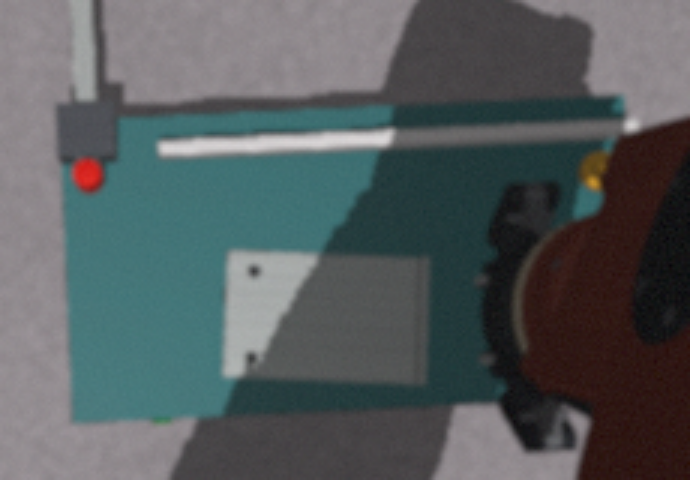

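The bolt is back (knob at the guide, (88,174) in the crop) and the fingers straddle the lip's middle. Now I push most of the way and measure.

```bash
cat >> h.py <<'E'
def front():
    """ledge coords of the plate's front corners/holes region: bright grey blob inside the strip"""
    im=robot.grab_frame("top");hsv=cv2.cvtColor(im,cv2.COLOR_BGR2HSV);H,S,V=[hsv[...,i].astype(int) for i in range(3)]
    g=((S<20)&(V>55)).astype(np.uint8)
    w=cast(np.stack(np.meshgrid(np.arange(640),np.arange(480)),-1).reshape(-1,2),.074)[:,:2]-C
    x=(w@EX*1000).reshape(480,640);y=(w@EY*1000).reshape(480,640)
    out=[]
    for xx in range(-70,15,5):
        sel=(abs(x-xx)<2)&(g>0)&(y>0)&(y<200)
        out.append((xx,round(float(y[sel].max()),1) if sel.any() else None))
    return im,out
E
python3 - <<'E'
from h import *
z=robot.observe()["tool_pos"][2]+.006-.143+.0
h=z*1000-0
def P(y):p=W(-39,y,0);p[2]=.1417+.006;return p
robot.line_to(P(-78),vel=.05)
print("hit",robot.line_to(P(45),vel=.06,guard=25))
s=robot.observe();print(L(s["tool_pos"]),s["ft_force"],s["time"])
im,o=front();print(o);cv2.imwrite("pics/t3.png",cv2.resize(im[160:320,270:500],None,fx=3,fy=3))
E
```

```text
hit False
(np.float64(-39.01374232474312), np.float64(44.925928367419054)) [ 0.05562713 -0.33849257  0.40812699] 10.7333
[(-70, 199.4), (-65, 199.2), (-60, 199.0), (-55, 198.8), (-50, 198.6), (-45, 198.4), (-40, 199.9), (-35, 199.7), (-30, 199.5), (-25, 199.3), (-20, 199.1), (-15, 198.9), (-10, 198.7), (-5, 198.5), (0, 200.0), (5, 199.8), (10, 199.6)]
```

View pics/t3.png

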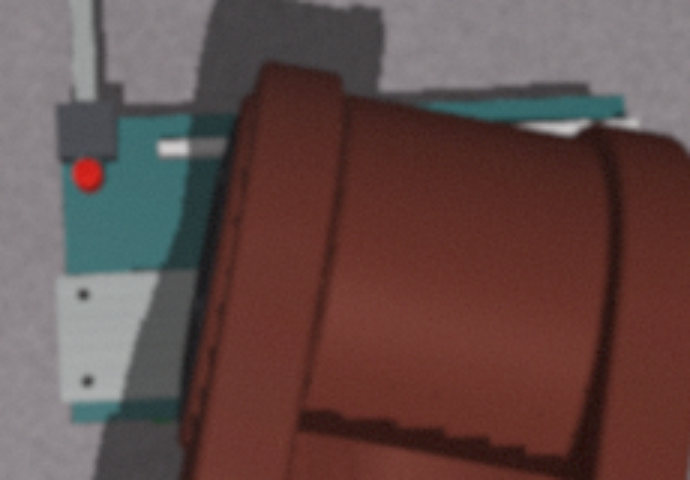

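The plate is now straight. Its front edge (58–62, 280–402) is about 5 mm past the ledge end (66–71), as predicted from the finger position. Another 25 mm to go, then retreat and check.

```bash
python3 - <<'E'
from h import *
def P(y,dz=0):p=W(-39,y,0);p[2]=.1477+dz;return p
print("hit",robot.line_to(P(69.5),vel=.04,guard=25))
robot.line_to(P(45),vel=.08);robot.line_to(P(35,.1),vel=.15)
robot.move_pose(P(-110,.15),[180,0,92.3])
im=robot.grab_frame("top");cv2.imwrite("pics/t4.png",cv2.resize(im[160:320,250:480],None,fx=3,fy=3))
hsv=cv2.cvtColor(im,cv2.COLOR_BGR2HSV)
print(robot.observe()["time"])
E
```

```text
hit False
13.525
```

View pics/t4.png

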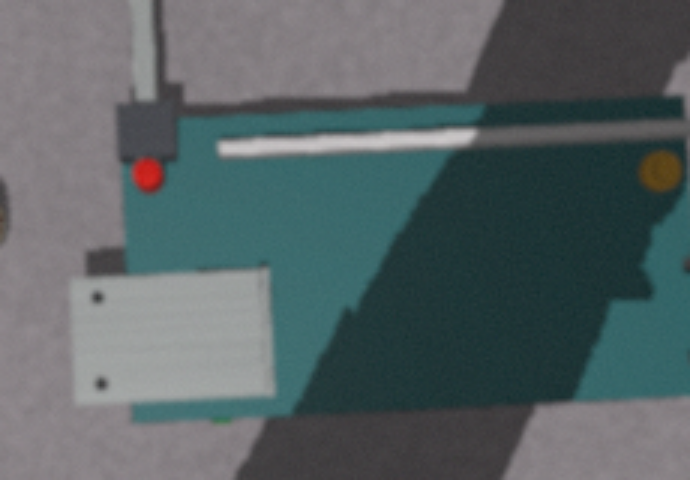

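The front edge at (73,341) is 18.9 px beyond the ledge end (129.5,341), which is about 31 mm. The plate lies straight, the bolt is back, and the arm is clear, so I hand in.

```bash
python3 -c "
from plant import robot
print(robot.job_done())"
```

```text
the job is handed in; nothing more can be done
None
```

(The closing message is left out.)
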